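# Pack and lock the blood sample carrier

### The arm

A 6-joint arm with a two-finger parallel gripper is mounted at the origin on the work surface. World frame = base frame: x ahead of the robot, y to its left, z up, the work surface at z = 0. Lengths are in m, angles in rad, forces in N, time in s.
With the tool pointing down it reaches from about 0.25 to 0.775 m from the base axis. Payload 4 kg.
Tool frame: the origin (TCP) lies at the centre of the arm's flange, where the gripper is bolted on; the fingertips stand 199 mm ahead of it and the grasp point (between the pads) lies 180 mm ahead of it (robot.tcp_to_tips is the distance from the TCP to the fingertips, in m); z points along the fingers, y is the line along which they close (so a half turn about z gives the same grasp; the last joint's range is limited). The gripper opens to 94 mm and grips with 3 to 60 N. Pads are 16 mm wide; open, the fingers measure 119 mm over their backs; the gripper's body (75 mm by 177 mm) begins 78 mm behind the grasp point.
Start: joints at [1.112, 0.087, 1.371, -0, 1.684, -0.103], TCP at [0.192, 0.516, 0.405] pointing down, gripper open.
Joint ranges: [-3.1, 3.1], [-0.76, 2.03], [0.27, 2.55], [-1.08, 4.22], [0.17, 2.65], [-2.57, 2.57]. Speed limits (rad/s): [2.79, 2.79, 3.14, 3.14, 3.14, 3.14].

### API

Orientations are given as [roll, pitch, yaw] about the fixed x, y, z axes, in that order (R = Rz(yaw) Ry(pitch) Rx(roll)).
In Python, from bench import telemetry, snapshot, ticket, robot gives the robot as it stands.
- The arm moves only by the tool apply_moves, never from a script. Its argument "moves" is a list that holds one entry, the list of rows, each a list of 5 numbers: the shift along the tool's x, y, z in units of 50 mm (1.0 is 50 mm), then the turn about the tool's z in units of 10 degrees (1.0 is 10 degrees), then the closure, from 0 (fully open) to 1 (shut). A call has 1 to 10 rows; each row is the pose to reach, as a shift and turn from the pose commanded when the call began, along the tool's axes at that moment; what a row does not reach only later rows make up. A row lasts 1/8 s, in which the tool goes at most 62.5 mm and 10.7 degrees, less where a joint would pass 70% of its speed; a pose out of reach is approached as far as the arm can. A call with a gripper value outside its range is refused whole. The fingers move at their own pace and stop on an object; the grip force is fixed at half the most. Time passes only in rows, so rows that repeat a pose let the fingers close. It gives the time, the measured TCP pose, the force, the opening and the grip force at its end, in the units of the state.
- telemetry.get_obs(): the state, without advancing time (a new reading comes with each control period).
- snapshot(name): name is "side" or "top"; returns a dict with "image" (480x640x3 uint8, red, green, blue), "fovy" (degrees; the focal length in pixels is half the picture's height over the tangent of half this angle, whatever the lens; pixels are square), "cx", "cy" (the principal point, pixels), "D" ([k1, k2, p1, p2, k3] as OpenCV has them; the pictures are not rectified), "R" (3x3) and "t" (3): a world point X has camera coordinates R X + t. Camera axes: x right, y down, z forward; pixel columns grow to the right and rows downward; lengths in m; the calibration is good to about 2 mm. A picture is of the moment at which its call begins. There is no depth.
- ticket.close_job(): hands the job in; it is judged then, once.
The state is a dict: "time": time; "joint_positions": joint angles; "qvel": joint speeds; "joint_torque": joint torques, N m; "tool_pos": TCP position; "ee_rot": TCP orientation; "wrist_force": force on the tool from outside, world axes, zero at the start; "wrist_torque": the same for the moment, N m; "width": finger opening in m; "finger_force": force on a finger pad.
Only numpy, scipy, OpenCV 4.12 (cv2) and the standard library are available. Lean on these libraries where they do the work, as an engineer would, in place of code of your own. Each camera call takes 0.05 s, during which the arm holds its last target. There are 200 camera calls.

### The job

Get the blood samples ready for transport: put every vial standing on the paper mat upright into a pocket of its own in the round pot, then put the lid on with its lugs in the slots, press it down and turn it a quarter turn clockwise until it is locked. Also slide the flat temperature logger fully home into the sleeve beside the pot, and leave the other things on the table where they are.

Things in the scene. Friction and masses are not known exactly. Their poses are not given: they have to be found in the camera images.
- carrier: White sample carrier, fixed. Origin on the table plane under the axis of its round pot; z up. Base plate 6 mm thick (x -154 to +72, y -80 to +72 mm) with the pot (outer diameter 141, rim top at z 62, inner floor at z 10 mm) and, on the -x side, a grey sleeve for the logger. In the pot stand five blue cups, the pockets: bore 28.5 mm, outer diameter 33.5, mouths at z 36 mm, 26 mm deep.
- pocket0 (a point): Centre of the mouth of pocket 0, 26 mm above its floor (36 mm above the table).
- pocket1 (a point): Centre of the mouth of pocket 1, 26 mm above its floor (36 mm above the table).
- pocket2 (a point): Centre of the mouth of pocket 2, 26 mm above its floor (36 mm above the table).
- pocket3 (a point): Centre of the mouth of pocket 3, 26 mm above its floor (36 mm above the table).
- pocket4 (a point): Centre of the mouth of pocket 4, 26 mm above its floor (36 mm above the table).
- pot_rim (a point): Centre of the pot's mouth, level with the rim top (62 mm over the table), axes as the carrier's. An inward flange, 54 to 62 mm over the table, narrows the mouth to 109 mm; two bayonet slots 29 mm wide cut it at the carrier's +x and -x.
- pad_top (a point): Top of the sprung rubber pad, 18 mm wide, in the pot's centre, 68 mm over the table when free (6 mm over the rim). It sinks straight down; 3.5 N starts it, about 6.5 N brings it level with the rim. It holds an unlocked lid 6 mm up.
- sleeve_mouth (a point): Middle of the lower edge of the sleeve's mouth, on the base plate's top (6 mm over the table), axes as the carrier's. From here the sleeve runs 64 mm along the carrier's +y to a back wall; inside 50 mm wide (x), 16 mm high, roof 3 mm thick; 12 mm of flared side guides stand before the mouth. The plate goes on 30 mm before the mouth.
- lid: White round bayonet lid, 0.12 to 0.18 kg, right way up beside the pot. Origin on its axis at the foot of its lugs, z up. Disc of diameter 139 mm, z 17 to 23 mm. Four feet 16 mm wide hang from it at +-x and +-y, out to radius 50.5 mm; the two at +-x carry lugs 16 mm wide, z 0 to 6.5 mm, out to radius 61 mm. Dropped in with the lugs in the slots (either way round), its origin is 51 mm over the table.
- lid_bar (a point): Middle of the lid's grip bar, 37 mm over the lid's origin, axes as the lid's. The bar is 64 mm long (x, over the lugs; black marks at its ends), 16 mm wide (y), z 23 to 51 mm. Pressed to the rim (origin 45 mm over the table) the lid turns clockwise seen from above to a stop 5 degrees past a quarter turn; let go, it springs up to 47.5 mm and stays. The other way it stops after some 60 degrees.
- logger: Temperature logger: flat grey rectangular unit, 92 mm long (its x) by 46 mm (y) by 12 mm thick, 55 to 90 g, lying flat on the table; origin in the centre of its underside. Both ends are alike. When home in the sleeve 28 mm of it stand out of the mouth.
- mat: Sheet of white paper 180 x 180 mm on which the vials stand at the start, fixed; origin in its centre.
- vial0: Sample vial with a screw cap, upright: diameter 24 mm, height 46 mm, the cap being the upper 13 mm; about 25 g; origin in the centre of its underside, z to the cap. Some of the five may be absent.
- vial1: Sample vial with a screw cap, upright: diameter 24 mm, height 46 mm, the cap being the upper 13 mm; about 25 g; origin in the centre of its underside, z to the cap. Some of the five may be absent.
- vial2: Sample vial with a screw cap, upright: diameter 24 mm, height 46 mm, the cap being the upper 13 mm; about 25 g; origin in the centre of its underside, z to the cap. Some of the five may be absent.
- vial3: Sample vial with a screw cap, upright: diameter 24 mm, height 46 mm, the cap being the upper 13 mm; about 25 g; origin in the centre of its underside, z to the cap. Some of the five may be absent.
- vial4: Sample vial with a screw cap, upright: diameter 24 mm, height 46 mm, the cap being the upper 13 mm; about 25 g; origin in the centre of its underside, z to the cap. Some of the five may be absent.
- sanitiser: Bystander: upright bottle, diameter 56, height 150 mm; origin in the centre of its underside.
- swab_box: Bystander: carton 70 x 120 x 60 mm; origin in the centre of its underside.
- pot_of_pens: Bystander: white cup, diameter 72, height 90 mm; origin in the centre of its underside.
Mind the look-alikes: they are no part of the job. Several things look just like the logger: the one meant starts farthest to the robot's left. Leave any pink or turquoise look-alike of the lid alone.

How it is judged:
On the way, in this order (a step that is already met when the one before it is completed fails the run):
1. every vial is upright at the bottom of a pocket ((horizontal distance between vial0 and pocket0 below 0.006 m or horizontal distance between vial0 and pocket1 below 0.006 m or horizontal distance between vial0 and pocket2 below 0.006 m or horizontal distance between vial0 and pocket3 below 0.006 m or horizontal distance between vial0 and pocket4 below 0.006 m) and z of each of vial0, vial1, vial2, vial3, vial4 in the frame of carrier below 0.014 m and angle between each of vial0, vial1, vial2, vial3, vial4's own z axis and vertical below 0.15 rad and (horizontal distance between vial1 and pocket0 below 0.006 m or horizontal distance between vial1 and pocket1 below 0.006 m or horizontal distance between vial1 and pocket2 below 0.006 m or horizontal distance between vial1 and pocket3 below 0.006 m or horizontal distance between vial1 and pocket4 below 0.006 m) and (horizontal distance between vial2 and pocket0 below 0.006 m or horizontal distance between vial2 and pocket1 below 0.006 m or horizontal distance between vial2 and pocket2 below 0.006 m or horizontal distance between vial2 and pocket3 below 0.006 m or horizontal distance between vial2 and pocket4 below 0.006 m) and (horizontal distance between vial3 and pocket0 below 0.006 m or horizontal distance between vial3 and pocket1 below 0.006 m or horizontal distance between vial3 and pocket2 below 0.006 m or horizontal distance between vial3 and pocket3 below 0.006 m or horizontal distance between vial3 and pocket4 below 0.006 m) and (horizontal distance between vial4 and pocket0 below 0.006 m or horizontal distance between vial4 and pocket1 below 0.006 m or horizontal distance between vial4 and pocket2 below 0.006 m or horizontal distance between vial4 and pocket3 below 0.006 m or horizontal distance between vial4 and pocket4 below 0.006 m)), for 0.2 s.
2. the lid is down in the pot and turned to its locked position (horizontal distance between lid and carrier below 0.007 m and z of lid in the frame of carrier below 0.0495 m and angle between the x axis of lid and the y axis of carrier, either way round below 0.33 rad and angle between lid's own z axis and vertical below 0.07 rad), for 0.2 s.
At the end, for the whole second after the job is handed in: Each vial upright at a pocket's bottom (6 mm of centre, 4 mm of floor); lid level, within 7 mm of the pot's axis, origin at most 49.5 mm over the table, bar within 19 degrees of square to the slots' line; logger flat and square in the sleeve within 5 mm of its back wall; all at rest (all of step 1 and all of step 2 and y of logger in the frame of carrier above -0.037 m and x of logger in the frame of carrier between -0.118 and -0.106 m and z of logger in the frame of carrier below 0.014 m and angle between the x axis of logger and the y axis of carrier, either way round below 0.1 rad and angle between logger's own z axis and vertical below 0.1 rad and linear speed of each of lid, logger below 0.02 m/s); the robot touches nothing.
It fails at once if the sanitiser is shifted by more than 4 cm (distance of sanitiser from where it was at the start of the episode above 0.04 m).
It fails at once if the swab_box is shifted by more than 4 cm (distance of swab_box from where it was at the start of the episode above 0.04 m).
It fails at once if the pot_of_pens is shifted by more than 4 cm (distance of pot_of_pens from where it was at the start of the episode above 0.04 m).
Of vial0, vial1, vial2, vial3, vial4 only 3 to 5 are there at a start; the rules pass over those that are not, and their reading is None.
At some moment in a run one of lid, logger may be knocked a few centimetres aside while the robot is not near it.
It also fails if it takes over 210 s, if anything falls off the work surface, if the arm or the gripper's body presses on something with over 40 N, if the wrist force passes 120 N, or if a joint passes its speed limit or range.

## Working session

There is one attempt and no reset: what is moved stays moved. The work goes in short steps, Python scripts to look and compute and a tool call to move; the robot and the scene stay as the last step left them, time stands still between calls to the robot, and variables do not carry over. Pictures are saved under pics/ and viewed, at most 14 in all, crops included, and the job is handed in when it is done.

Besides the shell and the picture viewer there is one more tool, called as a command line: name --argument value ..., lists and objects as JSON in quotes. apply_moves: Moves the arm, as the interface text tells. Its arguments: {"type":"object","properties":{"moves":{"type":"array","items":{"type":"array","items":{"type":"array","items":{"type":"number"}}}}},"required":["moves"]}

```bash
mkdir -p pics; ls
python3 - <<'E'
from bench import telemetry, snapshot
import cv2
for n in("top","side"):
    s=snapshot(n); cv2.imwrite(f"pics/{n}0.png",s["image"][:,:,::-1]); print(n,s["fovy"],s["cx"],s["cy"],s["D"],s["R"],s["t"])
o=telemetry.get_obs(); print(o)
E
```

```text
pics
top 56.432415417651086 311.9996680093222 237.67929587611113 [-0.07914328  0.          0.          0.          0.        ] [[-0.01750034 -0.99966094 -0.0192806 ]
 [-0.9840798   0.02063224 -0.17652554]
 [ 0.17686349  0.01588439 -0.98410721]] [-0.03146998  0.59282609  1.06885454]
side 46.21265752617727 312.39392183186845 223.43115332849837 [-0.01881443  0.          0.          0.          0.        ] [[-0.92082734 -0.38996919  0.00101769]
 [-0.20251997  0.47597341 -0.85582415]
 [ 0.33326066 -0.78827238 -0.51726588]] [0.51159676 0.20125803 1.11415358]
{'time': 0.1, 'joint_positions': array([ 1.11189415e+00,  8.78957918e-02,  1.37206111e+00, -2.49777139e-05,
        1.68356047e+00, -1.03123179e-01]), 'qvel': array([-0.00067772, -0.00099655, -0.00348655,  0.0017958 ,  0.00191113,
        0.00017786]), 'joint_torque': array([ 2.65154762e-03, -3.41251087e+01, -3.03302944e+01,  7.21295387e-02,
        3.03992734e-02, -1.18759590e-04]), 'tool_pos': array([0.19155826, 0.51547234, 0.40363411]), 'ee_rot': array([-3.13967561e+00, -1.73438169e-04,  2.78581071e+00]), 'wrist_force': array([-1.2131512 ,  1.01472567,  0.16629295]), 'wrist_torque': array([ 0.0148305 , -0.00469575,  0.02609613]), 'finger_force': 0.0, 'width': 0.09401455312322231}
```

View pics/top0.png

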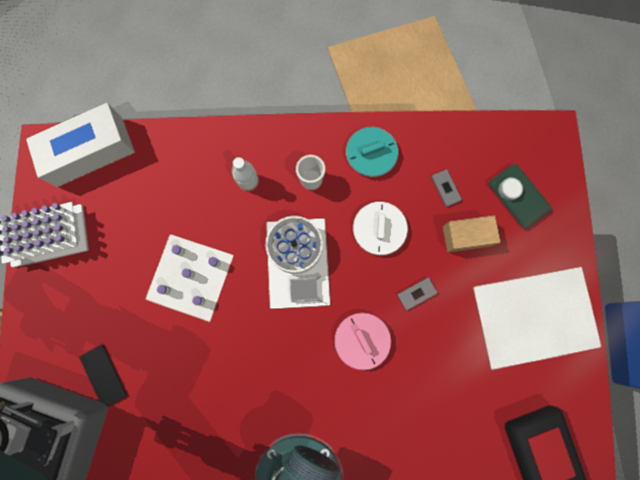

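View pics/side0.png

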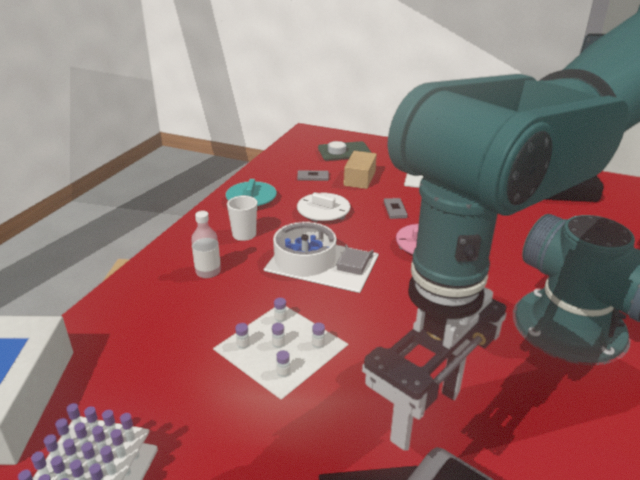

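Five vials with purple caps in the top view at about (177,250), (212,262), (187,273), (162,290) and (198,300). The carrier pot is at (295,243) with its sleeve at (305,290).

The lids are white (380,228), which is the one meant, plus teal and pink decoys. Logger-like units are at (417,293) and (447,187). The black slab at (103,375) looks like a phone, and something could still be hidden under the arm.

Next I'll build a metric rectifier.

```bash
cat > h.py <<'E'
import numpy as np, cv2
from bench import telemetry, snapshot
class Cam:
    def __init__(s,name):
        d=snapshot(name); s.img=np.ascontiguousarray(d["image"][:,:,::-1]); f=240/np.tan(np.radians(d["fovy"]/2))
        s.K=np.array([[f,0,d["cx"]],[0,f,d["cy"]],[0,0,1]]); s.D=np.array(d["D"]); s.R=np.array(d["R"]); s.t=np.array(d["t"])
    def w(s,uv,z):
        p=cv2.undistortPoints(np.array(uv,float).reshape(-1,1,2),s.K,s.D)[:,0]
        r=np.c_[p,np.ones(len(p))]@s.R; c=-s.R.T@s.t
        return (c+r*((z-c[2])/r[:,2])[:,None])[:,:2]
    def px(s,X): return cv2.projectPoints(np.array(X,float).reshape(-1,1,3),cv2.Rodrigues(s.R)[0],s.t,s.K,s.D)[0][:,0]
    def rect(s,z,x0,x1,y0,y1,k=2000):
        # metric bird's-eye: image up=+x, left=+y, k px per m
        xs=x1-np.arange(int((x1-x0)*k))/k; ys=y1-np.arange(int((y1-y0)*k))/k
        Y,X=np.meshgrid(ys,xs); m=s.px(np.stack([X,Y,np.full_like(X,z)],-1)).reshape(X.shape+(2,)).astype(np.float32)
        return cv2.remap(s.img,m[...,0],m[...,1],cv2.INTER_CUBIC)
def blobs(m,amin):
    n,l,st,c=cv2.connectedComponentsWithStats(m.astype(np.uint8)); return [(c[i],st[i,4],l==i) for i in range(1,n) if st[i,4]>=amin]
E
python3 - <<'E'
from h import *
T=Cam("top");S=Cam("side")
for c,n in((T,"T"),(S,"S")):
    h=cv2.cvtColor(c.img,cv2.COLOR_BGR2HSV).astype(int)
    m=(h[...,0]>110)&(h[...,0]<150)&(h[...,1]>50)
    for b in blobs(m,12): print(n,b[0].round(1),b[1],c.w(b[0],.046 if n=="T" else .0395).round(4))
np.set_printoptions(suppress=True)
for z,uv in((0,[(417,293),(447,187),(103,375)]),(.02,[(380,228),(362,341),(372,152)]),(.006,[(295,243),(305,290)])): print(z,T.w(uv,z).round(3))
x,y=T.w([(300,262)],.006)[0]
a=T.rect(.006,x-.15,x+.15,y-.13,y+.13)
cx,cy=T.w([(425,240)],.0)[0]
b=T.rect(0.0,cx-.15,cx+.15,cy-.13,cy+.13)
print(x,y,cx,cy)
cv2.imwrite("pics/c1.png",cv2.resize(np.hstack([a,b]),None,fx=.7,fy=.7,interpolation=cv2.INTER_AREA))
E
```

```text
T [ 80.1 126.6] 19 [[0.9166 0.5891]]
T [ 51.8 140.9] 13 [[0.8784 0.6676]]
T [ 55.4 206.1] 29 [[0.6929 0.6381]]
T [ 45.5 208.5] 32 [[0.6871 0.6659]]
T [ 35.1 210.9] 30 [[0.6815 0.6952]]
T [ 25.1 213.5] 31 [[0.6751 0.7237]]
T [ 15.1 215.8] 31 [[0.6696 0.7524]]
T [ 56.6 216.7] 34 [[0.6637 0.6321]]
T [  5.2 218.3] 31 [[0.6634 0.781 ]]
T [ 46.3 219.1] 35 [[0.658  0.6606]]
T [ 36.2 221.6] 32 [[0.6519 0.6891]]
T [ 26.1 224.1] 34 [[0.6458 0.7175]]
T [299.6 226. ] 18 [[ 0.624  -0.0117]]
T [ 15.9 226.4] 30 [[0.6405 0.7468]]
T [ 57.7 227.3] 31 [[0.6351 0.6264]]
T [  6.3 228.8] 30 [[0.6345 0.7744]]
T [ 47.4 230. ] 34 [[0.6286 0.6548]]
T [289.5 230.8] 24 [[0.6121 0.0139]]
T [ 37.2 232.2] 32 [[0.6232 0.6834]]
T [ 26.8 234.6] 37 [[0.6173 0.7125]]
T [277.6 235.2] 18 [[0.6015 0.0441]]
T [302.4 240.8] 86 [[ 0.5858 -0.0185]]
T [ 16.7 237. ] 34 [[0.6115 0.7414]]
T [  7.2 239.3] 32 [[0.6058 0.7685]]
T [ 59.3 238.2] 33 [[0.6059 0.6194]]
T [ 48.7 240.5] 35 [[0.6003 0.6486]]
T [284.3 242.2] 44 [[0.5832 0.0272]]
T [ 38.2 242.9] 37 [[0.5944 0.6776]]
T [314.1 244. ] 18 [[ 0.577  -0.0478]]
T [ 27.9 245.3] 35 [[
[... 1019 characters left out ...]
6853 0.599 ]]
S [ 98.1 433.2] 134 [[0.656  0.5929]]
S [116.2 436.8] 134 [[0.6265 0.5872]]
S [ 50.4 442.4] 153 [[0.7101 0.6343]]
S [ 68.9 446.5] 138 [[0.6795 0.6287]]
S [ 87.5 449.8] 144 [[0.6502 0.6224]]
S [106.3 453.6] 143 [[0.6206 0.6165]]
S [ 38.3 459.9] 163 [[0.7036 0.6641]]
S [ 57.2 464.2] 156 [[0.6734 0.6585]]
S [ 76.1 467.8] 158 [[0.6442 0.6524]]
S [ 95.5 471.6] 158 [[0.6146 0.6462]]
S [ 24.9 475.4] 99 [[0.7019 0.6905]]
S [ 44.5 477.3] 47 [[0.6743 0.6817]]
0 [[ 0.451 -0.309]
 [ 0.732 -0.407]
 [ 0.254  0.502]]
0.02 [[ 0.62  -0.219]
 [ 0.335 -0.162]
 [ 0.828 -0.207]]
0.006 [[ 0.587  0.002]
 [ 0.465 -0.022]]
0.5371427289673333 -0.009919764632119493 0.5891339224347165 -0.33839936866790576
```

View pics/c1.png

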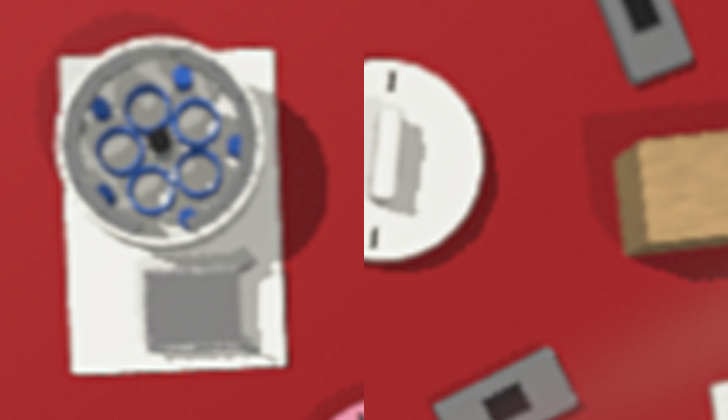

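The rectified crop shows the plate corners at (60,57), (274,50), (287,366) and (72,374). They measure 153 × 226 mm, which matches the spec, so the carrier is near (0.577, 0.002) with yaw about 0.037. Next I'll refine this with the cups and the rim.

```bash
cat >> h.py <<'E'
def cups(c,o=(.5767,.0019)):
    k=2000; x0,x1,y0,y1=o[0]-.09,o[0]+.09,o[1]-.09,o[1]+.09
    a=c.rect(.036,x0,x1,y0,y1,k); h=cv2.cvtColor(a,cv2.COLOR_BGR2HSV).astype(int)
    m=((h[...,0]>100)&(h[...,0]<125)&(h[...,1]>110)).astype(np.float32); g=cv2.GaussianBlur(m,(0,0),3)
    th=np.linspace(0,2*np.pi,60)
    def pts(p): 
        A=p[3]+np.arange(5)*2*np.pi/5; return np.c_[p[0]+p[2]*np.cos(A),p[1]+p[2]*np.sin(A)]
    def f(p):
        P=(pts(p)[:,None]+.0155*np.c_[np.cos(th),np.sin(th)]).reshape(-1,2)
        return -cv2.remap(g,((y1-P[:,1])*k).astype(np.float32)[None],((x1-P[:,0])*k).astype(np.float32)[None],1).mean()
    from scipy.optimize import differential_evolution as DE
    r=DE(f,[(o[0]-.012,o[0]+.012),(o[1]-.012,o[1]+.012),(.026,.038),(0,2*np.pi/5)],seed=1)
    return r.x,r.fun,pts(r.x),a
def go(x,y,tipz,yaw=None):
    "print move to tip target in tool units; from the measured pose"
    o=telemetry.get_obs(); from scipy.spatial.transform import Rotation as Ro
    R=Ro.from_euler('xyz',o['ee_rot']); d=R.inv().apply(np.array([x,y,tipz+.199])-o['tool_pos'])/.05
    t=0
    if yaw is not None:
        t=-(yaw-o['ee_rot'][2]); t=(t+np.pi/2)%np.pi-np.pi/2; t=np.degrees(t)/10
    print("shift",d.round(3),"turn",round(t,2),"q6",o['joint_positions'][5].round(2));
E
python3 - <<'E'
from h import *
T=Cam("top");S=Cam("side")
im=[]
for c in(T,S):
    p,f,P,a=cups(c); print(p.round(4),f,P.round(4).tolist())
    for q in P: cv2.circle(a,(int((.0019+.09-q[1])*2000),int((.5767+.09-q[0])*2000)),31,(0,255,0),1)
    im.append(a)
# rim circle at z=.062 top cam
a=T.rect(.062,.48,.67,-.1,.1); cv2.imwrite("pics/cups.png",np.hstack(im+[cv2.resize(a,(360,360))])[:,:1080])
cv2.imwrite("pics/cups.png",np.hstack(im))
go(.5707,.3035,.028)
E
```

```text
[0.5754 0.0022 0.0292 0.3576] -0.4082959 [[0.6028, 0.0124], [0.5741, 0.0314], [0.5472, 0.01], [0.5593, -0.0221], [0.5936, -0.0207]]
[ 0.5828 -0.0075  0.026   1.1214] -0.2691761255264282 [[0.5941, 0.0159], [0.564, 0.0105], [0.5599, -0.0198], [0.5874, -0.0331], [0.6086, -0.011]]Traceback (most recent call last):
  File "<stdin>", line 9, in <module>
    return _nx.concatenate(arrs, 1, dtype=dtype, casting=casting)
           ~~~~~~~~~~~~~~~^^^^^^^^^^^^^^^^^^^^^^^^^^^^^^^^^^^^^^^
ValueError: all the input array dimensions except for the concatenation axis must match exactly, but along dimension 0, the array at index 0 has size 359 and the array at index 2 has size 360
```

Run:
```python
from h import *
T=Cam("top")
p,f,P,a=cups(T)
b=a.copy()
for q in P: cv2.circle(a,(int((.0019+.09-q[1])*2000),int((.5767+.09-q[0])*2000)),31,(0,255,0),1)
cv2.imwrite("pics/cups.png",cv2.resize(np.hstack([a,b]),(800,400)))
c=T.rect(.062,.48,.67,-.1,.1); h=cv2.cvtColor(c,cv2.COLOR_BGR2HSV).astype(int)
go(.5707,.3035,.028)
```

```text
shift [-8.585 -1.332  3.548] turn 0 q6 -0.1
```

View pics/cups.png

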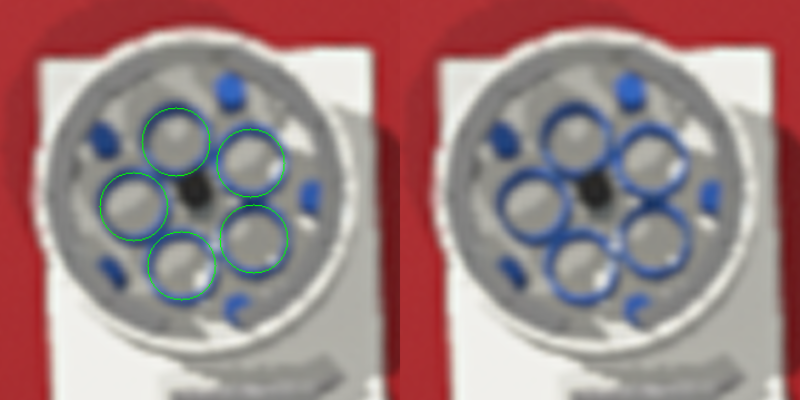

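The circle fit sits on all five cups (rectified pixels about (176,141), (251,162), (254,238), (181,265), (135,207)). Adjacent pockets are only 34 mm apart, so I'll grip tangentially with the fingers offset 4 mm outward.

```bash
python3 -c "
from h import *
go(.5671,.3046,.09,np.radians(164.5))"
```

```text
shift [-8.51  -1.337  2.308] turn -0.49 q6 -0.1
```

apply_moves --moves '[[[-8.5,-1.34,0.5,-0.49,0.4],[-8.5,-1.34,0.5,-0.49,0.4],[-8.5,-1.34,0.5,-0.49,0.4],[-8.5,-1.34,0.5,-0.49,0.4],[-8.5,-1.34,0.5,-0.49,0.4],[-8.5,-1.34,0.5,-0.49,0.4],[-8.5,-1.34,1.5,-0.49,0.4],[-8.5,-1.34,2.3,-0.49,0.4],[-8.5,-1.34,2.3,-0.49,0.4],[-8.5,-1.34,2.3,-0.49,0.4]]]'

```text
time: 1.6
tool_pos: [0.5666, 0.3054, 0.2916]
ee_rot: [3.14, 0.001, 2.872]
wrist_force: [0.2, 1.2, -0.1]
width: 0.0563
finger_force: 0.0
```

```bash
python3 -c "
from h import *
go(.5671,.3046,.028,np.radians(164.5)); o=telemetry.get_obs(); print(o['tool_pos'],o['ee_rot'],o['width'],o['wrist_force'])
S=Cam('side'); cv2.imwrite('pics/s1.png',cv2.resize(S.img[150:400,150:480],None,fx=2.4,fy=2.4,interpolation=2))"
```

```text
shift [-0.012 -0.014  1.291] turn 0.01 q6 -0.9
[0.56657368 0.3053521  0.29155665] [3.13997001e+00 1.38453855e-03 2.87195798e+00] 0.05627948055717509 [ 0.15482105  1.2413148  -0.12766605]
```

View pics/s1.png

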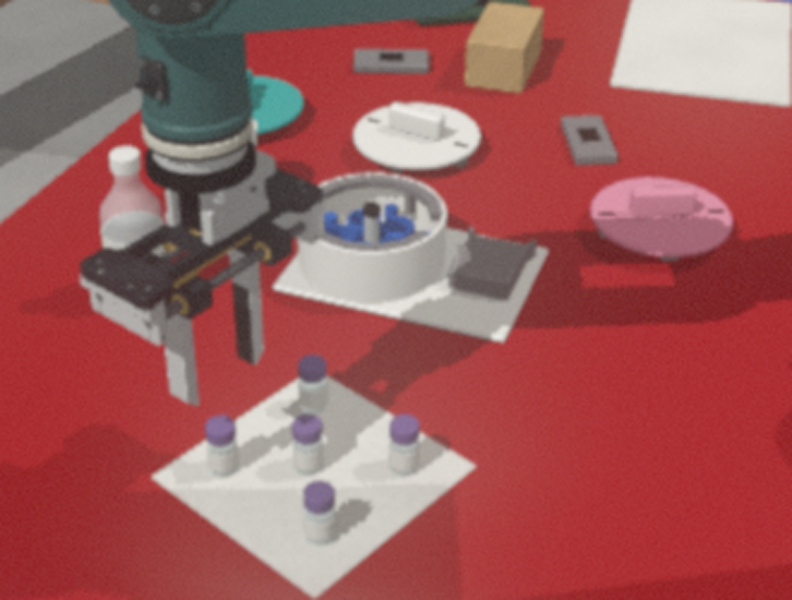

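The fingers straddle vial0 (crop (221,440)) with nothing nearby. I'll descend, grip and lift.

apply_moves --moves '[[[-0.01,-0.01,0.8,0,0.4],[-0.01,-0.01,1.29,0,0.4],[-0.01,-0.01,1.29,0,0.4],[-0.01,-0.01,1.29,0,1],[-0.01,-0.01,1.29,0,1],[-0.01,-0.01,1.29,0,1],[-0.01,-0.01,1.29,0,1],[-0.01,-0.01,0.3,0,1],[-0.01,-0.01,-0.6,0,1],[-0.01,-0.01,-0.6,0,1]]]'

```text
time: 2.9
tool_pos: [0.5679, 0.3044, 0.3255]
ee_rot: [3.135, 0.008, 2.871]
wrist_force: [0.0, -0.6, -0.2]
width: 0.0233
finger_force: 30.0
```

```bash
python3 -c "
from h import *
P={'A':(.6028,.0124),'B':(.5741,.0314),'C':(.5472,.0100),'D':(.5593,-.0221),'E':(.5936,-.0207)}
o=telemetry.get_obs(); a=np.radians(164.5); x,y=P['C']; go(x+.004*np.cos(a),y+.004*np.sin(a),.105,a)
u=np.array([np.cos(o['ee_rot'][2]),np.sin(o['ee_rot'][2])]); e=o['tool_pos'][:2]-.004*u; print('vial expected',e, o['tool_pos'],o['ee_rot'],o['width'])
zc=o['tool_pos'][2]-.199-.028
for c in(Cam('top'),Cam('side')):
  h=cv2.cvtColor(c.img,cv2.COLOR_BGR2HSV).astype(int)
  m=(h[...,0]>110)&(h[...,0]<150)&(h[...,1]>50)
  e2=c.px([[*e,zc+.046]])[0]; print('pred',e2)
  for b in blobs(m,5):
    if np.hypot(*(b[0]-e2))<25: print(b[0],b[1],c.w(b[0],zc+.04))
"
```

```text
shift [-1.091 -5.788  0.4  ] turn 0.0 q6 -0.9
vial expected [0.57173099 0.30336525] [0.56787632 0.30443365 0.32545814] [3.13497307 0.00812408 2.87120951] 0.023330531635234547
pred [162.81708542 242.38230058]
pred [236.91698047 283.70729568]
[240.7  287.28] 50 [[0.56474605 0.30307267]]
```

apply_moves --moves '[[[-1.09,-5.79,0.0,0,1],[-1.09,-5.79,0.0,0,1],[-1.09,-5.79,0.0,0,1],[-1.09,-5.79,0.0,0,1],[-1.09,-5.79,0.0,0,1],[-1.09,-5.79,0.0,0,1],[-1.09,-5.79,0.3,0,1],[-1.09,-5.79,0.3,0,1],[-1.09,-5.79,0.3,0,1]]]'

```text
time: 4.12
tool_pos: [0.5422, 0.0118, 0.3038]
ee_rot: [-3.142, -0.002, 2.873]
wrist_force: [0.2, -0.1, -0.6]
width: 0.0232
finger_force: 30.0
```

```bash
cat >> h.py <<'E'
P={'A':(.6028,.0124,20.5,1),'B':(.5741,.0314,92.5,1),'C':(.5472,.0100,164.5,1),'D':(.5593,-.0221,56.5,-1),'E':(.5936,-.0207,128.5,-1)}
def pk(k,tip):
    x,y,a,s=P[k]; a=np.radians(a); go(x+s*.004*np.cos(a),y+s*.004*np.sin(a),tip,a)
V=[(.571,.3035),(.5387,.208),(.5108,.275),(.4704,.3374),(.441,.2458)]
def vial(i,k,tip):
    x,y=V[i]; a=np.radians(P[k][2]); s=P[k][3]; go(x+s*.004*np.cos(a),y+s*.004*np.sin(a),tip,a)
E
python3 -c "
from h import *
o=telemetry.get_obs(); print(o['tool_pos'],o['ee_rot']); pk('C',.040)
S=Cam('side'); cv2.imwrite('pics/s2.png',cv2.resize(S.img[180:300,220:400],None,fx=4,fy=4,interpolation=2))"
```

```text
[0.54215871 0.01178493 0.303826  ] [-3.14157043e+00 -1.52747473e-03  2.87336359e+00]
shift [-0.029 -0.007  1.296] turn 0.01 q6 -1.39
```

View pics/s2.png

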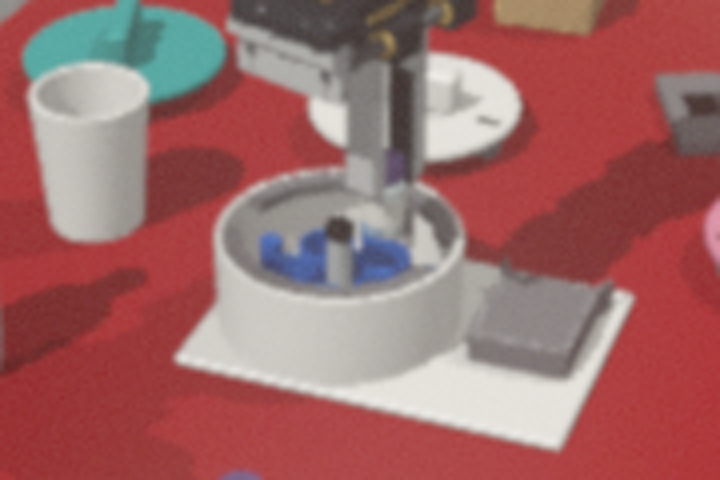

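The vial hangs over the near-robot pocket. I'll lower it slowly.

apply_moves --moves '[[[-0.03,-0.01,0.5,0,1],[-0.03,-0.01,0.8,0,1],[-0.03,-0.01,0.95,0,1],[-0.03,-0.01,1.1,0,1],[-0.03,-0.01,1.2,0,1],[-0.03,-0.01,1.28,0,1],[-0.03,-0.01,1.28,0,1]]]'

```text
time: 5.05
tool_pos: [0.5435, 0.0096, 0.2406]
ee_rot: [3.142, -0.0, 2.871]
wrist_force: [0.3, 0.4, -0.5]
width: 0.0231
finger_force: 30.0
```

apply_moves --moves '[[[0,0,0,0,0.63],[0,0,0,0,0.63],[0,0,-0.5,0,0.63],[0,0,-1.5,0,0.63]]]'

```text
time: 5.55
tool_pos: [0.5428, 0.0097, 0.3139]
ee_rot: [-3.141, -0.006, 2.871]
wrist_force: [0.7, -0.4, 0.3]
width: 0.035
finger_force: 0.0
```

```bash
cat >> h.py <<'E'
def caps(c,z):
    h=cv2.cvtColor(c.img,cv2.COLOR_BGR2HSV).astype(int); m=(h[...,0]>118)&(h[...,0]<150)&(h[...,1]>45)
    for b in blobs(m,12):
        p=c.w(b[0],z)[0]
        if .4<p[0]<.65 and -.1<p[1]<.37: print(b[0].round(1),b[1],p.round(4))
E
python3 -c "
from h import *
o=telemetry.get_obs(); print(o['tool_pos'],o['width'])
caps(Cam('top'),.056); vial(1,'E',.028)"
```

```text
[0.54280055 0.00971262 0.31393109] 0.03497340231152528
[212.4 261.3] 53 [0.5367 0.2067]
[186.  272.6] 58 [0.5096 0.2729]
[161.3 288.9] 57 [0.4697 0.3345]
[196.6 300.3] 54 [0.4406 0.2445]
shift [1.131 3.74  1.936] turn 3.6 q6 -1.39
```

apply_moves --moves '[[[1.13,3.74,0,3.6,0.4],[1.13,3.74,0,3.6,0.4],[1.13,3.74,0,3.6,0.4],[1.13,3.74,0.2,3.6,0.4],[1.13,3.74,0.6,3.6,0.4],[1.13,3.74,1.5,3.6,0.4],[1.13,3.74,1.93,3.6,0.4],[1.13,3.74,1.93,3.6,0.4],[1.13,3.74,1.93,3.6,1],[1.13,3.74,1.93,3.6,1]]]'

```text
time: 6.85
tool_pos: [0.5397, 0.2051, 0.2212]
ee_rot: [3.138, 0.001, 2.243]
wrist_force: [0.2, -0.2, -0.1]
width: 0.0398
finger_force: 0.0
```

```bash
python3 -c "
from h import *
vial(1,'E',.028);pk('E',.13); o=telemetry.get_obs();print(o['tool_pos'],o['width'])
p,f,Q,a=cups(Cam('top')); print(p.round(4),f,Q.round(4)); caps(Cam('top'),.056)"
```

```text
shift [-0.022  0.021 -0.117] turn 0.0 q6 -0.41
shift [-4.288 -1.961 -2.157] turn 0.0 q6 -0.41
[0.53970733 0.20510265 0.22116918] 0.039792447063489306
[0.5754 0.0023 0.0289 0.353 ] -0.37034493684768677 [[ 0.6025  0.0123]
 [ 0.5743  0.0312]
 [ 0.5476  0.0102]
 [ 0.5594 -0.0217]
 [ 0.5933 -0.0204]]
[290.4 255.4] 72 [0.5478 0.0115]
[186.  272.6] 57 [0.5095 0.273 ]
[164.2 288.3] 12 [0.4711 0.3272]
[195.9 300. ] 41 [0.4414 0.2462]
```

apply_moves --moves '[[[-0.02,0.02,-0.14,0,0.45],[-0.02,0.02,-0.14,0,1],[-0.02,0.02,-0.14,0,1],[-0.02,0.02,-0.14,0,1],[-0.02,0.02,-0.14,0,1],[-0.02,0.02,-1.2,0,1],[-0.02,0.02,-2.15,0,1],[-0.02,0.02,-2.15,0,1]]]'

```text
time: 7.95
tool_pos: [0.5414, 0.2051, 0.332]
ee_rot: [3.132, 0.004, 2.243]
wrist_force: [-0.7, -0.3, 0.0]
width: 0.0236
finger_force: 30.0
```

apply_moves --moves '[[[-4.27,-1.97,0,0,1],[-4.27,-1.97,0,0,1],[-4.27,-1.97,0,0,1],[-4.27,-1.97,0,0,1],[-4.27,-1.97,0,0,1],[-4.27,-1.97,0.4,0,1],[-4.27,-1.97,0.6,0,1],[-4.27,-1.97,0.6,0,1],[-4.27,-1.97,0.6,0,1]]]'

```text
time: 9.07
tool_pos: [0.5963, -0.0229, 0.2971]
ee_rot: [3.141, 0.0, 2.244]
wrist_force: [0.7, 0.3, -0.5]
width: 0.0233
finger_force: 30.0
```

```bash
python3 -c "
from h import *
pk('E',.040); o=telemetry.get_obs();print(o['tool_pos'],o['width'])"
```

```text
shift [-0.01  -0.016  1.161] turn 0.01 q6 -0.81
[ 0.59633806 -0.02294367  0.29705748] 0.023291980419230352
```

apply_moves --moves '[[[-0.01,-0.02,0.4,0,1],[-0.01,-0.02,0.7,0,1],[-0.01,-0.02,0.85,0,1],[-0.01,-0.02,1.0,0,1],[-0.01,-0.02,1.08,0,1],[-0.01,-0.02,1.14,0,1],[-0.01,-0.02,1.14,0,1]]]'

```text
time: 9.95
tool_pos: [0.5958, -0.0246, 0.2397]
ee_rot: [3.142, -0.0, 2.243]
wrist_force: [-1.2, 0.1, -0.5]
width: 0.0235
finger_force: 30.0
```

apply_moves --moves '[[[0,0,0,0,0.63],[0,0,0,0,0.63],[0,0,-0.5,0,0.63],[0,0,-1.5,0,0.63],[0,0,-1.5,0,0.63],[0,0,-1.5,0,0.63]]]'

```text
time: 10.7
tool_pos: [0.5957, -0.0246, 0.3146]
ee_rot: [3.142, -0.0, 2.243]
wrist_force: [0.1, -0.3, -0.4]
width: 0.035
finger_force: 0.0
```

```bash
python3 -c "
from h import *
vial(2,'B',.028); o=telemetry.get_obs();print(o['tool_pos'],o['width'])"
```

```text
shift [5.809 2.45  1.751] turn 3.6 q6 -0.81
[ 0.59565313 -0.02456069  0.31455401] 0.03500633054776249
```

apply_moves --moves '[[[5.81,2.45,0,3.6,0.4],[5.81,2.45,0,3.6,0.4],[5.81,2.45,0,3.6,0.4],[5.81,2.45,0,3.6,0.4],[5.81,2.45,0,3.6,0.4],[5.81,2.45,0.4,3.6,0.4],[5.81,2.45,1.2,3.6,0.4],[5.81,2.45,1.75,3.6,0.4],[5.81,2.45,1.75,3.6,0.4],[5.81,2.45,1.75,3.6,0.4]]]'

```text
time: 11.95
tool_pos: [0.5111, 0.2784, 0.2271]
ee_rot: [-3.141, 0.0, 1.614]
wrist_force: [-0.4, 0.8, -1.0]
width: 0.056
finger_force: 0.0
```

```bash
python3 -c "
from h import *
vial(2,'B',.028);pk('B',.13); caps(Cam('top'),.056)"
```

```text
shift [ 0.012 -0.009  0.003] turn -0.0 q6 0.36
shift [-4.911  1.045 -2.036] turn -0.0 q6 0.36
[302.5 236.5] 69 [ 0.5949 -0.0192]
[290.5 255.4] 71 [0.5478 0.0113]
[187.1 272.6] 42 [0.5094 0.2702]
[196.5 300.3] 54 [0.4406 0.2447]
```

apply_moves --moves '[[[0.01,0,0,0,1],[0.01,0,0,0,1],[0.01,0,0,0,1],[0.01,0,0,0,1],[0.01,0,-1.0,0,1],[0.01,0,-2.0,0,1],[0.01,0,-2.0,0,1]]]'

```text
time: 12.88
tool_pos: [0.5117, 0.28, 0.3331]
ee_rot: [3.131, -0.004, 1.615]
wrist_force: [0.1, 1.1, -0.4]
width: 0.023
finger_force: 30.0
```

apply_moves --moves '[[[-4.92,1.05,0,0,1],[-4.92,1.05,0,0,1],[-4.92,1.05,0,0,1],[-4.92,1.05,0,0,1],[-4.92,1.05,0,0,1],[-4.92,1.05,0.5,0,1],[-4.92,1.05,0.6,0,1],[-4.92,1.05,0.6,0,1],[-4.92,1.05,0.6,0,1]]]'

```text
time: 14.0
tool_pos: [0.5741, 0.0367, 0.298]
ee_rot: [3.14, -0.0, 1.616]
wrist_force: [1.0, 0.2, -1.2]
width: 0.0233
finger_force: 30.0
```

```bash
python3 -c "
from h import *
pk('B',.041); o=telemetry.get_obs();print(o['tool_pos'],o['width'])"
```

```text
shift [-0.026 -0.006  1.16 ] turn 0.01 q6 -0.08
[0.57410611 0.03671057 0.29797886] 0.023284057679767878
```

apply_moves --moves '[[[-0.03,-0.01,0.4,0,1],[-0.03,-0.01,0.7,0,1],[-0.03,-0.01,0.85,0,1],[-0.03,-0.01,1.0,0,1],[-0.03,-0.01,1.08,0,1],[-0.03,-0.01,1.15,0,1],[-0.03,-0.01,1.15,0,1]]]'

```text
time: 14.88
tool_pos: [0.5735, 0.0345, 0.2396]
ee_rot: [-3.141, -0.0, 1.615]
wrist_force: [-0.6, 0.4, 0.6]
width: 0.023
finger_force: 30.0
```

apply_moves --moves '[[[0,0,0,0,0.63],[0,0,0,0,0.63],[0,0,-0.5,0,0.63],[0,0,-1.5,0,0.63],[0,0,-1.5,0,0.63],[0,0,-1.5,0,0.63]]]'

```text
time: 15.62
tool_pos: [0.5734, 0.0345, 0.3145]
ee_rot: [3.142, -0.0, 1.615]
wrist_force: [0.0, 0.0, -0.1]
width: 0.0348
finger_force: 0.0
```

```bash
python3 -c "
from h import *
vial(3,'D',.028); o=telemetry.get_obs();print(o['tool_pos'],o['width'])"
```

```text
shift [ 6.078 -1.84   1.751] turn 3.6 q6 -0.08
[0.57339475 0.034483   0.3145183 ] 0.03479610515289473
```

apply_moves --moves '[[[6.08,-1.84,0,3.6,0.4],[6.08,-1.84,0,3.6,0.4],[6.08,-1.84,0,3.6,0.4],[6.08,-1.84,0,3.6,0.4],[6.08,-1.84,0,3.6,0.4],[6.08,-1.84,0.4,3.6,0.4],[6.08,-1.84,1.2,3.6,0.4],[6.08,-1.84,1.75,3.6,0.4],[6.08,-1.84,1.75,3.6,0.4],[6.08,-1.84,1.75,3.6,0.4]]]'

```text
time: 16.88
tool_pos: [0.4687, 0.3337, 0.2271]
ee_rot: [3.142, 0.0, 0.985]
wrist_force: [-0.1, 0.6, 0.3]
width: 0.0564
finger_force: 0.0
```

```bash
python3 -c "
from h import *
vial(3,'D',.028);pk('D',.13); caps(Cam('top'),.056)"
```

```text
shift [ 0.001 -0.013  0.002] turn -0.0 q6 1.11
shift [-5.01   5.441 -2.036] turn -0.0 q6 1.11
[302.4 236.5] 70 [ 0.5949 -0.019 ]
[281.8 245. ] 75 [0.5745 0.0329]
[290.4 255.3] 74 [0.5482 0.0115]
[162.5 289.6] 36 [0.4679 0.3313]
[196.7 300.2] 49 [0.4407 0.2441]
```

apply_moves --moves '[[[0,-0.01,0,0,1],[0,-0.01,0,0,1],[0,-0.01,0,0,1],[0,-0.01,0,0,1],[0,-0.01,-1.0,0,1],[0,-0.01,-2.0,0,1],[0,-0.01,-2.0,0,1]]]'

```text
time: 17.8
tool_pos: [0.4688, 0.3351, 0.3331]
ee_rot: [3.137, -0.01, 0.986]
wrist_force: [-0.8, -0.7, -1.2]
width: 0.0231
finger_force: 30.0
```

apply_moves --moves '[[[-5.01,5.45,0,0,1],[-5.01,5.45,0,0,1],[-5.01,5.45,0,0,1],[-5.01,5.45,0,0,1],[-5.01,5.45,0,0,1],[-5.01,5.45,0,0,1],[-5.01,5.45,0.5,0,1],[-5.01,5.45,0.6,0,1],[-5.01,5.45,0.6,0,1],[-5.01,5.45,0.6,0,1]]]'

```text
time: 19.05
tool_pos: [0.5571, -0.024, 0.2979]
ee_rot: [3.141, -0.001, 0.988]
wrist_force: [-0.4, -0.6, 0.3]
width: 0.0232
finger_force: 30.0
```

```bash
python3 -c "
from h import *
pk('D',.041); o=telemetry.get_obs();print(o['tool_pos'],o['width'])"
```

```text
shift [-0.025  0.016  1.158] turn 0.01 q6 0.44
[ 0.55706213 -0.02395561  0.29788114] 0.02323733133529619
```

apply_moves --moves '[[[-0.03,0.02,0.4,0,1],[-0.03,0.02,0.7,0,1],[-0.03,0.02,0.85,0,1],[-0.03,0.02,1.0,0,1],[-0.03,0.02,1.08,0,1],[-0.03,0.02,1.15,0,1],[-0.03,0.02,1.15,0,1]]]'

```text
time: 19.92
tool_pos: [0.557, -0.0266, 0.2396]
ee_rot: [-3.141, -0.0, 0.986]
wrist_force: [0.2, -0.8, 0.7]
width: 0.0232
finger_force: 30.0
```

apply_moves --moves '[[[0,0,0,0,0.63],[0,0,0,0,0.63],[0,0,-0.5,0,0.63],[0,0,-1.5,0,0.63],[0,0,-1.5,0,0.63],[0,0,-1.5,0,0.63]]]'

```text
time: 20.68
tool_pos: [0.5568, -0.0266, 0.3146]
ee_rot: [3.142, -0.0, 0.986]
wrist_force: [0.1, -0.1, -0.8]
width: 0.0347
finger_force: 0.0
```

```bash
python3 -c "
from h import *
vial(4,'A',.028); o=telemetry.get_obs();print(o['tool_pos'],o['width'])"
```

```text
shift [ 3.331 -4.891  1.751] turn 3.6 q6 0.43
[ 0.55681134 -0.02660579  0.31455256] 0.03466514486470007
```

apply_moves --moves '[[[3.33,-4.89,0,3.6,0.4],[3.33,-4.89,0,3.6,0.4],[3.33,-4.89,0,3.6,0.4],[3.33,-4.89,0,3.6,0.4],[3.33,-4.89,0,3.6,0.4],[3.33,-4.89,0.4,3.6,0.4],[3.33,-4.89,1.2,3.6,0.4],[3.33,-4.89,1.75,3.6,0.4],[3.33,-4.89,1.75,3.6,0.4],[3.33,-4.89,1.75,3.6,0.4]]]'

```text
time: 21.92
tool_pos: [0.445, 0.2471, 0.2274]
ee_rot: [-3.142, 0.0, 0.358]
wrist_force: [-0.2, 0.3, 0.9]
width: 0.0563
finger_force: 0.0
```

```bash
python3 -c "
from h import *
vial(4,'A',.028);pk('A',.13); caps(Cam('top'),.056)"
```

```text
shift [-0.005 -0.003  0.007] turn 0.0 q6 1.61
shift [ 1.39   5.503 -2.033] turn 0.0 q6 1.61
[302.4 236.5] 71 [ 0.595 -0.019]
[281.8 245. ] 75 [0.5745 0.0329]
[303.5 250.1] 71 [ 0.5605 -0.0213]
[290.4 255.3] 74 [0.5482 0.0115]
```

apply_moves --moves '[[[0,0,0,0,1],[0,0,0,0,1],[0,0,0,0,1],[0,0,0,0,1],[0,0,-1.0,0,1],[0,0,-2.0,0,1],[0,0,-2.0,0,1]]]'

```text
time: 22.85
tool_pos: [0.446, 0.2476, 0.3325]
ee_rot: [-3.141, -0.011, 0.358]
wrist_force: [1.0, -0.1, -0.2]
width: 0.0232
finger_force: 30.0
```

apply_moves --moves '[[[1.38,5.5,0,0,1],[1.38,5.5,0,0,1],[1.38,5.5,0,0,1],[1.38,5.5,0,0,1],[1.38,5.5,0,0,1],[1.38,5.5,0,0,1],[1.38,5.5,0.5,0,1],[1.38,5.5,0.6,0,1],[1.38,5.5,0.6,0,1],[1.38,5.5,0.6,0,1]]]'

```text
time: 24.1
tool_pos: [0.6059, 0.0144, 0.2982]
ee_rot: [3.141, -0.001, 0.359]
wrist_force: [0.2, -0.3, -0.1]
width: 0.0233
finger_force: 30.0
```

```bash
python3 -c "
from h import *
pk('A',.041); o=telemetry.get_obs();print(o['tool_pos'],o['width'])"
```

```text
shift [0.007 0.014 1.163] turn 0.01 q6 1.14
[0.6058843  0.01435392 0.29817215] 0.023280333337801797
```

apply_moves --moves '[[[0.01,0.01,0.4,0,1],[0.01,0.01,0.7,0,1],[0.01,0.01,0.85,0,1],[0.01,0.01,1.0,0,1],[0.01,0.01,1.08,0,1],[0.01,0.01,1.15,0,1],[0.01,0.01,1.15,0,1]]]'

```text
time: 24.98
tool_pos: [0.6065, 0.0135, 0.2396]
ee_rot: [-3.141, 0.0, 0.358]
wrist_force: [-0.1, 0.3, 0.1]
width: 0.0233
finger_force: 30.0
```

apply_moves --moves '[[[0,0,0,0,0.63],[0,0,0,0,0.63],[0,0,-0.5,0,0.63],[0,0,-1.5,0,0.63],[-2,0,-3,0,0.3],[-3,-1,-3,0,0.3],[-4,-2,-3,0,0.3],[-5,-2,-3,0,0.3],[-5,-2,-3,0,0.3]]]'

```text
time: 26.1
tool_pos: [0.3349, 0.0198, 0.3904]
ee_rot: [3.141, -0.002, 0.359]
wrist_force: [1.3, 0.3, 0.6]
width: 0.0658
finger_force: 0.0
```

Run:
```python
from h import *
T=Cam("top"); S=Cam("side"); caps(T,.056)
# side view caps
h=cv2.cvtColor(S.img,cv2.COLOR_BGR2HSV).astype(int)
m=(h[...,0]>118)&(h[...,0]<150)&(h[...,1]>45)
print([ (b[0].round(0).tolist(),b[1]) for b in blobs(m,12) if 250<b[0][0]<350 and b[0][1]<300])
a=T.rect(.023,.52,.72,-.32,-.12); cv2.imwrite("pics/l_rect.png",a)
b=T.img[120:330,350:560]
cv2.imwrite("pics/l1.png",np.hstack([a,cv2.resize(b,(400,400),interpolation=2)]))
o=telemetry.get_obs(); print(o['tool_pos'],o['ee_rot'],o['joint_positions'])
```

```text
[289.2 233.4] 73 [0.6036 0.0139]
[302.3 236.5] 72 [ 0.5949 -0.0188]
[281.8 245. ] 75 [0.5745 0.0329]
[303.5 250.2] 70 [ 0.5604 -0.0211]
[290.4 255.3] 75 [0.5482 0.0116]
[([296.0, 242.0], np.int32(170)), ([315.0, 242.0], np.int32(142))]Traceback (most recent call last):
  File "<stdin>", line 9, in <module>
    return _nx.concatenate(arrs, 1, dtype=dtype, casting=casting)
           ~~~~~~~~~~~~~~~^^^^^^^^^^^^^^^^^^^^^^^^^^^^^^^^^^^^^^^
ValueError: all the input array dimensions except for the concatenation axis must match exactly, but along dimension 0, the array at index 0 has size 399 and the array at index 1 has size 400
```

Run:
```python
from h import *
T=Cam("top"); S=Cam("side")
def lid(c):
    a=c.rect(.023,.52,.72,-.32,-.12); h=cv2.cvtColor(a,cv2.COLOR_BGR2HSV).astype(int)
    m=(h[...,1]<70)
    b=max(blobs(m,500),key=lambda b:b[1]); cn=max(cv2.findContours(b[2].astype(np.uint8),0,1)[0],key=cv2.contourArea)
    (u,v),r=cv2.minEnclosingCircle(cn); hull=cv2.convexHull(cn); e=cv2.fitEllipse(hull)
    print("enc",.72-v/2000,-.12-u/2000,r/2000,"ell",.72-e[0][1]/2000,-.12-e[0][0]/2000,np.array(e[1])/4000)
    dk=(h[...,2]<75)&(np.hypot(*np.meshgrid(np.arange(a.shape[1])-u,np.arange(a.shape[0])-v))<r*.93)
    for q in blobs(dk,15): print("dark",.72-q[0][1]/2000,-.12-q[0][0]/2000,q[1])
    return a
A=[lid(c) for c in (T,S)]
b=cv2.resize(T.img[120:330,350:560],(399,399),interpolation=2)
cv2.imwrite("pics/l1.png",np.hstack([A[0],b]))
```

```text
enc 0.6203157272338867 -0.21838848876953126 0.07116816711425782 ell 0.619946807861328 -0.21830577850341798 [0.07057381 0.07084418]
enc 0.61525 -0.1995 0.0954087142944336 ell 0.6136114959716796 -0.2050976104736328 [0.070868   0.09362531]
```

View pics/l1.png

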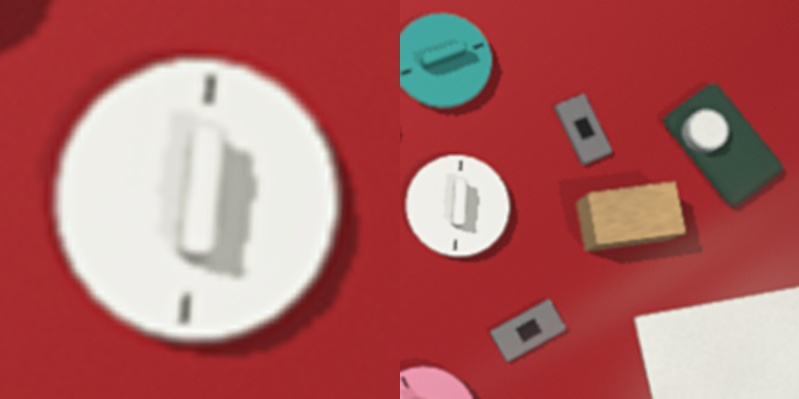

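The white lid is centred at (0.620, -0.218), with r ≈ 70 mm as specified. Its black marks are at rect pixels (209,89) and (185,308), giving a bar yaw of -0.109. Teal and pink are the decoys.

The grey units are at top pixels (447,187) and (417,293). The latter lies farther left (y = -0.309 against -0.407).

For the quarter turn to stay in wrist range I need tool yaw near π-0.109, a turn of -15.3.

```bash
python3 -c "
from h import *
go(.6203,-.2184,.10,np.pi-.109); o=telemetry.get_obs();print(o['tool_pos'],o['ee_rot'])"
```

```text
shift [3.635 6.44  1.848] turn 2.68 q6 1.1
[0.3369891  0.01955368 0.39043983] [ 3.14025998e+00 -3.00169175e-03  3.57881760e-01]
```

apply_moves --moves '[[[3.64,6.44,0,-9,0.3],[3.64,6.44,0,-9,0.3],[3.64,6.44,0,-9,0.3],[3.64,6.44,0,-9,0.3],[3.64,6.44,0,-9,0.3],[3.64,6.44,0,-9,0.3],[3.64,6.44,0,-9,0.3],[3.64,6.44,0,-9,0.3],[3.64,6.44,0,-9,0.3],[3.64,6.44,0.5,-9,0.3]]]'

```text
time: 27.55
tool_pos: [0.6225, -0.2191, 0.3652]
ee_rot: [3.139, 0.003, 1.929]
wrist_force: [1.2, 0.4, -0.2]
width: 0.0655
finger_force: 0.0
```

```bash
python3 -c "
from h import *
go(.6203,-.2184,.07,np.pi-.109)"
```

```text
shift [ 0.034 -0.042  1.924] turn -6.32 q6 -0.78
```

apply_moves --moves '[[[0.03,-0.04,0,-6.32,0.3],[0.03,-0.04,0,-6.32,0.3],[0.03,-0.04,0,-6.32,0.3],[0.03,-0.04,0.5,-6.32,0.3],[0.03,-0.04,1,-6.32,0.3],[0.03,-0.04,1.5,-6.32,0.3],[0.03,-0.04,1.9,-6.32,0.3],[0.03,-0.04,1.9,-6.32,0.3],[0.03,-0.04,1.9,-6.32,0.3]]]'

```text
time: 28.68
tool_pos: [0.6188, -0.2178, 0.2703]
ee_rot: [-3.141, 0.001, 3.031]
wrist_force: [0.3, -0.0, -0.1]
width: 0.0659
finger_force: 0.0
```

```bash
python3 -c "
from h import *
go(.6203,-.2184,.026,np.pi-.109)
S=Cam('side'); cv2.imwrite('pics/s3.png',cv2.resize(S.img[150:300,220:430],None,fx=3.5,fy=3.5,interpolation=2))"
```

```text
shift [-0.029 -0.008  0.906] turn -0.01 q6 -1.88
```

View pics/s3.png

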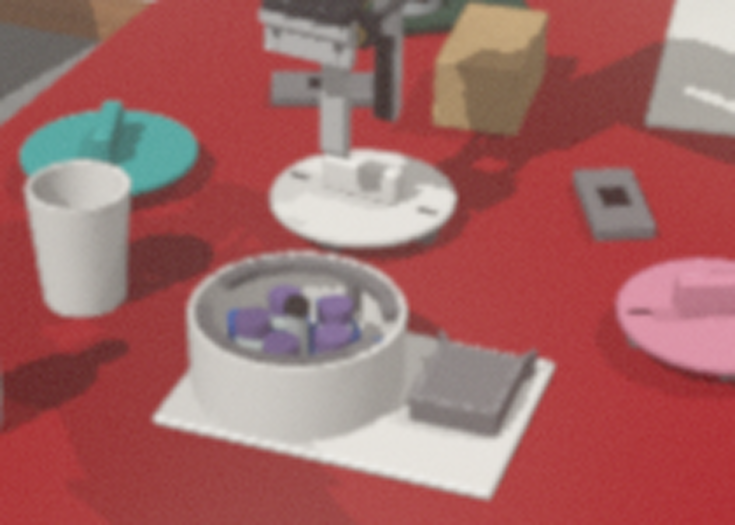

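All five caps sit level in the pot, and the gripper straddles the lid's bar.

apply_moves --moves '[[[-0.03,-0.01,0.5,0,0.4],[-0.03,-0.01,0.9,0,0.4],[-0.03,-0.01,0.9,0,0.4],[-0.03,-0.01,0.9,0,1],[-0.03,-0.01,0.9,0,1],[-0.03,-0.01,0.9,0,1],[-0.03,-0.01,0.9,0,1],[-0.03,-0.01,0.9,0,1]]]'

```text
time: 29.72
tool_pos: [0.6197, -0.2184, 0.2249]
ee_rot: [-3.141, 0.0, 3.032]
wrist_force: [-0.5, -1.0, 1.6]
width: 0.016
finger_force: 30.0
```

apply_moves --moves '[[[0,0,-1,0,1],[0,0,-2,0,1],[0,0,-2,0,1],[0,0,-2,0,1]]]'

```text
time: 30.22
tool_pos: [0.6194, -0.2181, 0.3233]
ee_rot: [3.141, -0.002, 3.032]
wrist_force: [-0.6, 0.2, -2.4]
width: 0.0155
finger_force: 30.0
```

```bash
python3 -c "
from h import *
o=telemetry.get_obs();print(o['tool_pos'],o['width'],o['wrist_force']); go(.576,.002,.11,np.pi+.037)"
```

```text
[ 0.61939617 -0.21805999  0.32330421] 0.015456007413892301 [-0.63836836  0.15351688 -2.38111089]
shift [1.344 4.28  0.292] turn -0.84 q6 -1.89
```

apply_moves --moves '[[[1.34,4.28,0,-0.84,1],[1.34,4.28,0,-0.84,1],[1.34,4.28,0,-0.84,1],[1.34,4.28,0,-0.84,1],[1.34,4.28,0,-0.84,1],[1.34,4.28,0,-0.84,1],[1.34,4.28,0.4,-0.84,1],[1.34,4.28,0.4,-0.84,1],[1.34,4.28,0.4,-0.84,1]]]'

```text
time: 31.35
tool_pos: [0.5767, 0.0008, 0.3045]
ee_rot: [-3.142, -0.001, -3.106]
wrist_force: [-0.4, 0.1, -1.2]
width: 0.016
finger_force: 30.0
```

```bash
python3 -c "
from h import *
o=telemetry.get_obs();print(o['tool_pos'],o['ee_rot'],o['width'],o['wrist_force']); go(.576,.002,.084,np.pi+.037)
S=Cam('side'); cv2.imwrite('pics/s4.png',cv2.resize(S.img[180:300,230:410],None,fx=4,fy=4,interpolation=2))"
```

```text
[0.57672729 0.00082187 0.30452207] [-3.14155751e+00 -5.36714259e-04 -3.10619306e+00] 0.015957118848493823 [-0.39376549  0.06928317 -1.21641239]
shift [0.013 0.024 0.43 ] turn -0.01 q6 -1.7
```

View pics/s4.png

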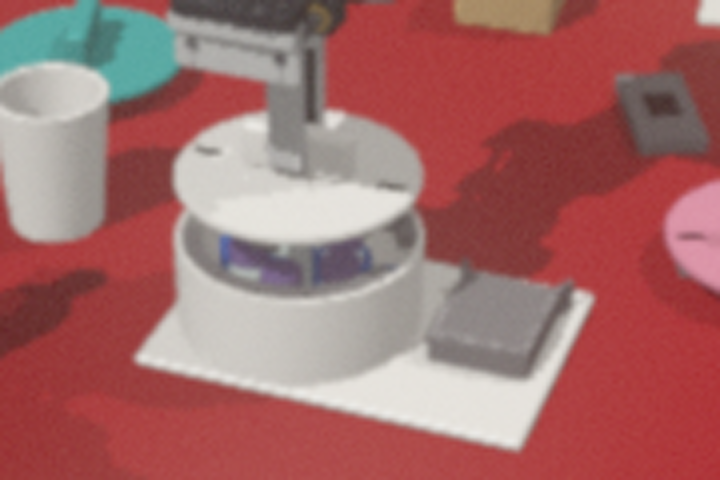

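The lid is centred over the pot with its marks along the slots' line. I'll lower it.

apply_moves --moves '[[[0,0.02,0.2,0,1],[0,0.02,0.35,0,1],[0,0.02,0.45,0,1],[0,0.02,0.55,0,1],[0,0.02,0.62,0,1],[0,0.02,0.68,0,1],[0,0.02,0.68,0,1],[0,0.02,0.68,0,1]]]'

```text
time: 32.4
tool_pos: [0.5764, 0.0029, 0.2713]
ee_rot: [3.141, 0.0, -3.105]
wrist_force: [-2.0, 0.1, 5.1]
width: 0.0158
finger_force: 30.0
```

apply_moves --moves '[[[0,0,0.03,0,1],[0,0,0.04,0.5,1],[0,0,0.04,1.5,1],[0,0,0.04,2.5,1],[0,0,0.04,3.5,1]]]'

```text
time: 33.02
tool_pos: [0.5773, 0.0023, 0.27]
ee_rot: [3.14, 0.005, 2.562]
wrist_force: [0.1, -1.4, 5.1]
width: 0.0158
finger_force: 30.0
```

apply_moves --moves '[[[0,0,0,1,1],[0,0,0,2,1],[0,0,0,3,1],[0,0,0,4,1],[0,0,0,5,1],[0,0,0,5.6,1],[0,0,0,5.6,1],[0,0,0,5.6,1]]]'

```text
time: 34.02
tool_pos: [0.5774, 0.0023, 0.2701]
ee_rot: [3.137, 0.002, 1.59]
wrist_force: [0.1, -1.7, 5.3]
width: 0.016
finger_force: 30.0
```

```bash
python3 -c "
from h import *
o=telemetry.get_obs();print(o['tool_pos'],o['ee_rot'],o['wrist_force'],o['wrist_torque'])"
```

```text
[0.57738555 0.00228845 0.27007899] [3.13689650e+00 1.61905887e-03 1.58984912e+00] [ 0.11234251 -1.68563471  5.28031142] [-0.28098518  0.23295519 -0.03817058]
```

apply_moves --moves '[[[0,0,0,0,0.4],[0,0,0,0,0.4],[0,0,0,0,0.4],[0,0,-1,0,0.4],[0,0,-2,0,0.3],[0,-1,-3,0,0.3],[0,-2,-3,0,0.1],[0,-3.5,-3,0,0.1],[0,-4.5,-3,0,0.1],[0,-4.5,-3,0,0.1]]]'

```text
time: 35.28
tool_pos: [0.3479, -0.0011, 0.4176]
ee_rot: [-3.141, -0.0, 1.59]
wrist_force: [-0.1, -0.0, 0.0]
width: 0.0847
finger_force: 0.0
```

Run:
```python
from h import *
T=Cam("top")
a=T.rect(.068,.48,.68,-.1,.1); b=T.rect(0.012,.34,.54,-.41,-.21)
h=cv2.cvtColor(b,cv2.COLOR_BGR2HSV).astype(int); m=(h[...,1]<80)
for q in blobs(m,3000):
    cn=max(cv2.findContours(q[2].astype(np.uint8),0,1)[0],key=cv2.contourArea); r=cv2.minAreaRect(cn)
    print((.54-r[0][1]/2000,-.21-r[0][0]/2000),np.array(r[1])/2000,r[2],[(round(.54-p[1]/2000,4),round(-.21-p[0]/2000,4)) for p in cv2.boxPoints(r)])
cv2.imwrite("pics/l2.png",np.hstack([a,b])); o=telemetry.get_obs(); print(o['tool_pos'],o['joint_positions'])
```

```text
(0.44960549926757815, -0.3070311584472656) [0.0468132  0.09355915] 63.00416564941406 [(np.float32(0.4492), np.float32(-0.2547)), (np.float32(0.4917), np.float32(-0.3381)), (np.float32(0.45), np.float32(-0.3593)), (np.float32(0.4075), np.float32(-0.276))]
[ 0.34986508 -0.00133904  0.41790658] [-1.66417361e-01 -3.75394211e-01  1.74931643e+00  2.33715588e-04
  1.76746083e+00 -1.85523583e-01]
```

View pics/l2.png

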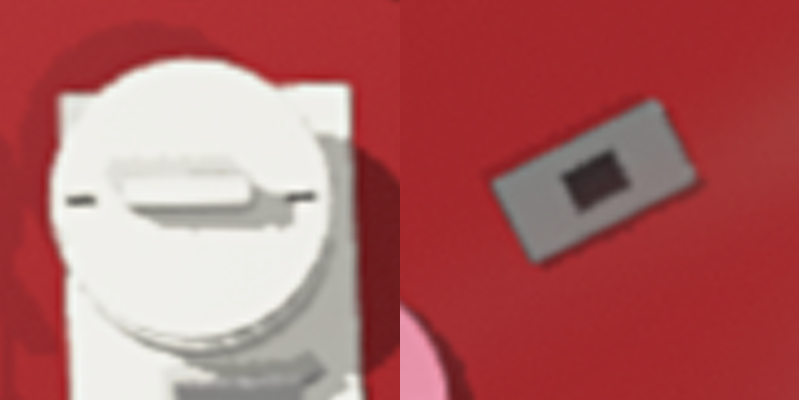

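The lid is locked, with its marks at (81,200) and (300,197) running along the carrier's y axis. The logger candidate measures 46.8 × 93.6 mm, as specified. I'll check the whole table for a hidden look-alike farther left.

Run:
```python
from h import *
T=Cam("top"); cv2.imwrite("pics/t2.png",T.img)
```

```text
(no output)
```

View pics/t2.png

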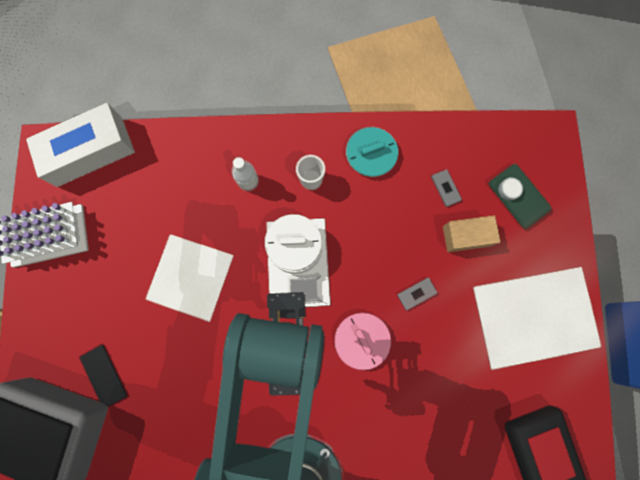

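No other logger-sized grey unit shows. The black slab at (103,375) is phone-sized (about 135 mm), and the monitor is at bottom left. So the logger is the one at (417,293). Next I'll measure the sleeve roof from the first frame and plan the pick.

Run:
```python
from h import *
T=Cam("top"); T.img=cv2.imread("pics/top0.png")
a=T.rect(.025,.41,.53,-.12,.07); h=cv2.cvtColor(a,cv2.COLOR_BGR2HSV).astype(int); v=h[...,2]; 
m=(v<150)&(h[...,1]<60)
m=cv2.morphologyEx(m.astype(np.uint8),cv2.MORPH_OPEN,np.ones((15,15)))
for q in blobs(m,2000):
    cn=max(cv2.findContours(q[2].astype(np.uint8),0,1)[0],key=cv2.contourArea); r=cv2.minAreaRect(cn)
    print([.53-r[0][1]/2000,.07-r[0][0]/2000],np.array(r[1])/2000,r[2],[(round(.53-p[1]/2000,4),round(.07-p[0]/2000,4)) for p in cv2.boxPoints(r)])
go(.4564,-.3204,.08,np.radians(117))
cv2.imwrite("pics/sl.png",cv2.resize(a,None,fx=2,fy=2))
```

```text
[0.47050000000000003, -0.022999999999999993] [0.069 0.074] 90.0 [(np.float32(0.505), np.float32(0.014)), (np.float32(0.505), np.float32(-0.06)), (np.float32(0.436), np.float32(-0.06)), (np.float32(0.436), np.float32(0.014))]
shift [-6.417  1.966  2.778] turn -2.59 q6 -0.19
```

View pics/sl.png

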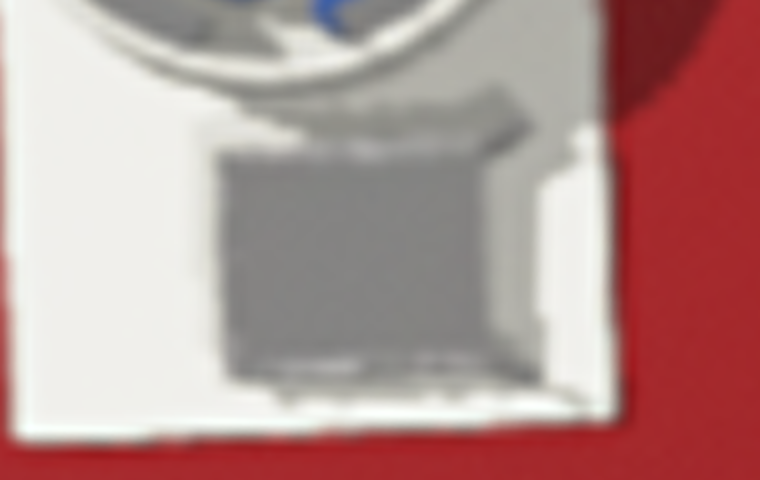

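The roof spans u 222–487 and v 150–375, so its centre is near (0.4645, -0.019). The carrier pose predicts (0.4648, -0.020), which agrees. The mouth, with its flares, is on the right (-y). I'll go for the logger.

apply_moves --moves '[[[-6.42,1.97,0,-2.59,0],[-6.42,1.97,0,-2.59,0],[-6.42,1.97,0,-2.59,0],[-6.42,1.97,0,-2.59,0],[-6.42,1.97,0,-2.59,0],[-6.42,1.97,0,-2.59,0],[-6.42,1.97,1.2,-2.59,0],[-6.42,1.97,2.4,-2.59,0],[-6.42,1.97,2.75,-2.59,0],[-6.42,1.97,2.75,-2.59,0]]]'

```text
time: 36.67
tool_pos: [0.4569, -0.3209, 0.2797]
ee_rot: [-3.14, -0.003, 2.043]
wrist_force: [-0.0, 0.0, 0.2]
width: 0.0943
finger_force: 0.0
```

Run:
```python
from h import *
go(.4564,-.3204,.004,np.radians(117))
S=Cam("side"); T=Cam("top")
for c in (T,S):
    b=c.rect(0.012,.34,.54,-.41,-.21); h=cv2.cvtColor(b,cv2.COLOR_BGR2HSV).astype(int)
    for q in blobs(h[...,1]<80,3000):
        cn=max(cv2.findContours(q[2].astype(np.uint8),0,1)[0],key=cv2.contourArea); r=cv2.minAreaRect(cn); print((.54-r[0][1]/2000,-.21-r[0][0]/2000),np.array(r[1])/2000,r[2])
```

```text
shift [ 0.008 -0.003  1.533] turn 0.0 q6 -1.19
(0.44025000000000003, -0.3135) [0.1995 0.191 ] 90.0
(0.4454366607666016, -0.3018434753417969) [0.04848912 0.10845496] 62.927921295166016
```

apply_moves --moves '[[[0.01,0,0.7,0,0],[0.01,0,1.2,0,0],[0.01,0,1.45,0,0],[0.01,0,1.52,0,0],[0.01,0,1.52,0,0],[0.01,0,1.52,0,1],[0.01,0,1.52,0,1],[0.01,0,1.52,0,1],[0.01,0,1.52,0,1],[0.01,0,1.52,0,1]]]'

```text
time: 38.02
tool_pos: [0.456, -0.3202, 0.2051]
ee_rot: [-3.142, -0.0, 2.042]
wrist_force: [0.1, -0.4, -0.4]
width: 0.0474
finger_force: 0.1
```

apply_moves --moves '[[[0,0,-0.5,0,1],[0,0,-1,0,1],[0,0,-1,0,1],[0,0,-1,0,1]]]'

```text
time: 38.52
tool_pos: [0.4558, -0.3199, 0.254]
ee_rot: [-3.141, -0.002, 2.042]
wrist_force: [0.2, 0.3, -0.4]
width: 0.045
finger_force: 30.0
```

Run:
```python
from h import *
o=telemetry.get_obs(); print(o['tool_pos'],o['width'],o['wrist_force'])
go(.4687+.0006,-.1271-.015,.054,np.pi/2+.037)
S=Cam("side"); cv2.imwrite("pics/s5.png",cv2.resize(S.img[150:330,300:480],None,fx=3.3,fy=3.3,interpolation=2))
```

```text
[ 0.45576041 -0.31988382  0.25404396] 0.04498112824541649 [ 0.20597256  0.33004729 -0.35680975]
shift [3.045 1.856 0.025] turn 2.49 q6 -1.19
```

View pics/s5.png

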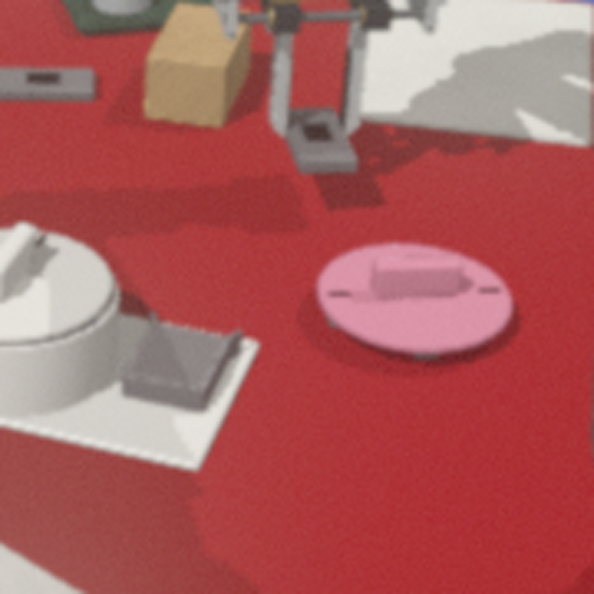

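The unit is held level at (320,140), but the grip closed just as the lift began, so its height in the hand is uncertain. I'll set it down and regrip with more closing time.

apply_moves --moves '[[[0,0,0.5,0,1],[0,0,0.82,0,1],[0,0,0.82,0,1],[0,0,0.82,0,0.35],[0,0,0.82,0,0.35],[0,0,1.0,0,0.35],[0,0,1.0,0,0.35],[0,0,1.0,0,1],[0,0,1.0,0,1],[0,0,1.0,0,1]]]'

```text
time: 39.83
tool_pos: [0.4561, -0.3202, 0.2053]
ee_rot: [3.141, 0.0, 2.042]
wrist_force: [-0.2, -0.8, 0.8]
width: 0.0458
finger_force: 30.0
```

apply_moves --moves '[[[0,0,0,0,1],[0,0,0,0,1]]]'

```text
time: 40.08
tool_pos: [0.4561, -0.3202, 0.2053]
ee_rot: [3.141, 0.0, 2.042]
wrist_force: [0.3, 0.4, 0.2]
width: 0.0459
finger_force: 30.0
```

apply_moves --moves '[[[0,0,-0.5,0,1],[0,0,-1,0,1],[0,0,-1,0,1],[0,0,-1,0,1]]]'

```text
time: 40.58
tool_pos: [0.4557, -0.3199, 0.2541]
ee_rot: [-3.141, -0.001, 2.042]
wrist_force: [-0.3, 0.3, -1.7]
width: 0.0452
finger_force: 30.0
```

Run:
```python
from h import *
o=telemetry.get_obs(); print(o['tool_pos'],o['width'],o['wrist_force'])
go(.4687+.0006,-.1271-.015,.054,np.pi/2+.037)
```

```text
[ 0.4557498  -0.3198988   0.25408857] 0.04524208105510735 [-0.3114855   0.2532613  -1.70688255]
shift [3.045 1.857 0.025] turn 2.49 q6 -1.19
```

apply_moves --moves '[[[3.05,1.86,0,2.49,1],[3.05,1.86,0,2.49,1],[3.05,1.86,0,2.49,1],[3.05,1.86,0,2.49,1],[3.05,1.86,0.3,2.49,1],[3.05,1.86,0.6,2.49,1],[3.05,1.86,0.81,2.49,1],[3.05,1.86,0.81,2.49,1],[3.05,1.86,0.81,2.49,1]]]'

```text
time: 41.7
tool_pos: [0.4697, -0.1425, 0.2148]
ee_rot: [3.141, 0.0, 1.607]
wrist_force: [-0.4, -0.2, -1.1]
width: 0.0456
finger_force: 30.0
```

Run:
```python
from h import *
o=telemetry.get_obs(); print(o['tool_pos'],o['ee_rot'],o['width'],o['wrist_force'])
go(.4662+.0006,-.0601-.015,.0143,np.pi/2+.037)
T=Cam("top"); b=T.rect(0.020,.42,.52,-.20,-.07); cv2.imwrite("pics/lg.png",cv2.resize(b,None,fx=3,fy=3))
```

```text
[ 0.46972621 -0.14252786  0.21475043] [3.14132413e+00 2.97028473e-05 1.60695415e+00] 0.04564264308876028 [-0.38636607 -0.20276368 -1.12819161]
shift [ 1.35  -0.01   0.029] turn -0.0 q6 -0.45
```

View pics/lg.png

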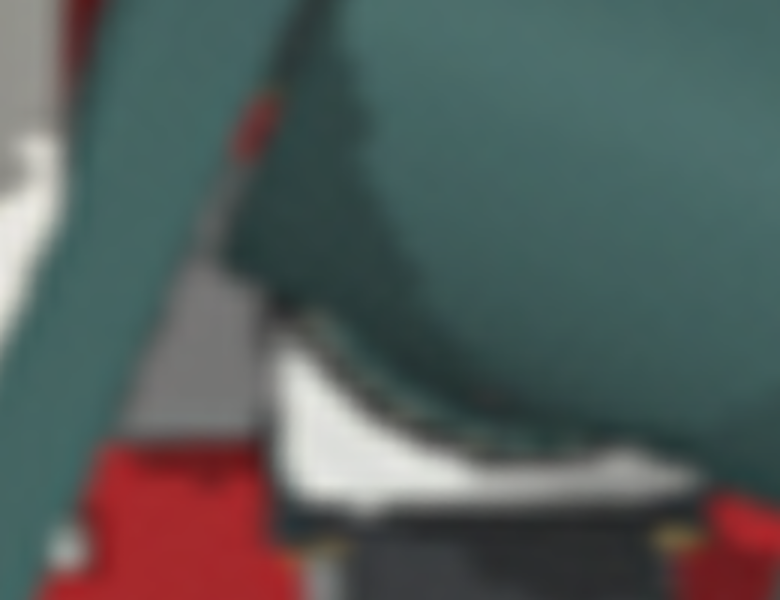

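The arm covers most of this view, but the visible left corner of the logger (about (190,430)) looks square to the sleeve. I'll insert it slowly.

apply_moves --moves '[[[0.2,0,0.03,0,1],[0.4,0,0.03,0,1],[0.6,0,0.03,0,1],[0.8,0,0.03,0,1],[0.95,-0.01,0.03,0,1],[1.1,-0.01,0.03,0,1],[1.2,-0.01,0.03,0,1],[1.3,-0.01,0.03,0,1],[1.3,-0.01,0.03,0,1]]]'

```text
time: 42.88
tool_pos: [0.4667, -0.0769, 0.2132]
ee_rot: [3.142, -0.0, 1.608]
wrist_force: [0.3, 1.4, -1.3]
width: 0.0457
finger_force: 30.0
```

apply_moves --moves '[[[0,0,0,0,0.35],[0,0,0,0,0.35],[0,0,0,0,0.35],[0,0,-0.6,0,0.35],[0,0,-1.0,0,0.35],[-0.7,0,-1.0,0,1],[-1.4,0,-1.0,0,1],[-1.4,0,-1.0,0,1],[-1.4,0,-1.0,0,1],[-1.4,0,-1.0,0,1]]]'

```text
time: 44.12
tool_pos: [0.4692, -0.1462, 0.263]
ee_rot: [-3.141, -0.001, 1.609]
wrist_force: [0.5, -0.4, -0.3]
width: 0.015
finger_force: 0.0
```

Run:
```python
from h import *
o=telemetry.get_obs(); print(o['tool_pos'],o['width'],o['wrist_force'])
go(.4692,-.140,.011,np.pi/2+.037); go(.4669,-.088,.011)
```

```text
[ 0.46922019 -0.14620056  0.26301921] 0.015005502685449998 [ 0.51300015 -0.42159166 -0.26909186]
shift [0.123 0.005 1.06 ] turn 0.01 q6 -0.46
shift [ 1.164 -0.002  1.061] turn 0 q6 -0.46
```

apply_moves --moves '[[[0,0,0.6,0,1],[0,0,1.05,0,1],[0,0,1.05,0,1],[0.3,0,1.05,0,1],[0.5,0,1.05,0,1],[0.7,0,1.05,0,1],[0.85,0,1.05,0,1],[1.0,0,1.05,0,1],[1.08,0,1.05,0,1],[1.08,0,1.05,0,1]]]'

```text
time: 45.38
tool_pos: [0.4672, -0.0928, 0.2106]
ee_rot: [-3.141, -0.0, 1.608]
wrist_force: [-0.9, -0.3, 0.2]
width: 0.0005
finger_force: 0.0
```

apply_moves --moves '[[[0.03,0,0,0,1],[0.06,0,0,0,1],[0.09,0,0,0,1],[0.12,0,0,0,1],[0.12,0,0,0,1]]]'

```text
time: 46.0
tool_pos: [0.4673, -0.0891, 0.2113]
ee_rot: [3.141, 0.007, 1.608]
wrist_force: [-0.1, -8.4, -0.7]
width: 0.0005
finger_force: 4.4
```

An 8 N stop at the expected position (y = -0.089) means the logger is home. I'll back off and verify.

apply_moves --moves '[[[-0.5,0,0,0,1],[-1,0,0,0,1],[-1,0,-1.5,0,1],[-2,0,-3,0,0.5],[-3,-1,-3,0,0.5],[-4,-2,-3,0,0.5],[-4,-2,-3,0,0.5],[-4,-2,-3,0,0.5]]]'

```text
time: 47.0
tool_pos: [0.3734, -0.2919, 0.361]
ee_rot: [3.141, -0.0, 1.603]
wrist_force: [0.9, 0.5, -0.3]
width: 0.0459
finger_force: 0.0
```

Run:
```python
from h import *
T=Cam("top"); x0=.37
# logger stub: grey at z=.018 in front of mouth; lid disc at z=.0705
a=T.rect(.018,.42,.52,-.14,0); h=cv2.cvtColor(a,cv2.COLOR_BGR2HSV).astype(int)
m=(h[...,1]<60)&(h[...,2]<150)
c=m[:, :]; 
for x in (.45,.46,.467,.475,.482):
    row=m[int((.52-x)*2000)]; u=np.where(row)[0]; print(x,"grey y from",0-u.max()/2000,"to",0-u.min()/2000)
b=T.rect(.0705,.48,.68,-.1,.1); h=cv2.cvtColor(b,cv2.COLOR_BGR2HSV).astype(int)
dk=(h[...,2]<90)&(h[...,1]<120)
for q in blobs(dk,20): print("mark",.68-q[0][1]/2000,.1-q[0][0]/2000,q[1])
o=telemetry.get_obs(); print(o['tool_pos'],o['time'],o['wrist_force'])
```

```text
0.45 grey y from -0.082 to 0.0
0.46 grey y from -0.0805 to 0.0
0.467 grey y from -0.081 to 0.0
0.475 grey y from -0.081 to 0.0
0.482 grey y from -0.081 to 0.0
mark 0.48442500000000005 -0.05353333333333332 60
[ 0.374134   -0.29099048  0.36065803] 47.05 [ 0.24586033 -0.71220657 -0.82221834]
```

Run:
```python
from h import *
T=Cam("top")
b=T.rect(.0705,.48,.68,-.1,.1); g=cv2.cvtColor(b,cv2.COLOR_BGR2GRAY)
Y,X=np.mgrid[:b.shape[0],:b.shape[1]]; d=np.hypot((.68-Y/2000)-.576,(.1-X/2000)-.002)
for q in blobs((g<130)&(d>.04)&(d<.064),15): print("mark",.68-q[0][1]/2000,.1-q[0][0]/2000,q[1])
h=cv2.cvtColor(b,cv2.COLOR_BGR2HSV).astype(int); m=(h[...,1]<60)&(h[...,2]>190)&(d<.085); print("disc",.68-Y[m].mean()/2000,.1-X[m].mean()/2000)
```

```text
mark 0.5807953488372093 -0.04871860465116279 215
mark 0.5794776785714286 0.059250000000000004 112
disc 0.5778257132377566 0.007441529653786666
```

```bash
python3 -c "
from bench import ticket
print(ticket.close_job())"
```

```text
the job is handed in; nothing more can be done
None
```

The job is handed in, but no pass or fail came back: all five vials are in pockets, the lid is locked a quarter turn clockwise, and the logger is home in the sleeve, as far as my last camera and force readings show.

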